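# Uncover the hinge post and hold the flap's knuckle in line for the pin

## Task

With the wooden-handled lever, not with the fingers, prise the stiff orange dust cover on the hinge post up by its front lip, flip it over backwards past upright, and lay the lever down on the table. Then take the steel flap by its black grip, bring its knuckle in between the post's two knuckles and finish holding it there, level and not resting on the post, with the three holes in line so that a helper could push the pin through. Leave the brass pin and the small yellow-capped jar where they stand.

Things in the scene. Friction and masses are not known exactly. Their poses are not given: they have to be found in the camera images.
- post: fixed hinge post; origin on the table below the middle of its knuckle axis, x to its back, z up, open front towards the robot. Base plate 150 wide, x -30 to 90 mm, 10 high; white block with steel top to z 54, front at x -8. Two steel knuckles (outside 24, hole 14) along y at z 72, from 21 to 43 mm either side of the middle: gap 42 mm. Starts turned up to 0.3 rad
- post_bore (a point): middle of the post's knuckle axis, in the gap, 72 mm above the table; axes as the post's
- cover (a joint): orange dust cover over the post's knuckles, 98 mm wide, hinged along y at x 29, z 88 mm in the post's frame. 0 shut (level plate, underside z 86), grows as its front lip rises and goes over backwards, 1.57 upright, stop 2.1. Stiff (about 2.5 N at the lip); stays where it is left
- cover_lip (a point): middle of the cover's front lip, a round edge 6 mm thick, 70 mm from the cover's hinge; shut it lies at x -41, z 88 mm in the post's frame, free underneath, so that a blade can go in under it and on between the two knuckles (free down to z 54)
- flap: loose steel flap (0.14 to 0.26 kg) lying flat, plate 81 x 90 x 5 mm; origin on its underside below the middle of the black grip, within 10 mm of its centre of mass. Grip 60 mm along x, 16 across y, z 5 to 35. x points to the knuckle: steel tube along y, 36 long, outside 24, hole 14, axis at x 55, z 12, on a 36 wide tongue. Starts with x within 0.4 rad of away from the robot
- flap_bore (a point): middle of the flap's knuckle hole, 55 mm ahead of and 12 mm above the flap's origin; axes as the flap's
- pry: loose hand lever lying flat along its x: brown wooden handle with rivets, x -110 to 0, 18 mm across y, 24 high; flat steel blade from it to the tip at x +100, 20 wide, 5 thick, flush with the underside (z 0 to 5). Origin on the underside at the blade end of the handle; centre of mass about x -35. Starts with the blade within 0.4 rad of away from the robot
- pin: brass hinge pin 9 mm thick, 86 mm tall, standing on its 22 mm head; origin under the head. To be left alone
- cap_jar: small glass jar with yellow cap, 45 mm wide, 100 mm tall, standing; origin under its middle. To be left alone
There are look-alikes about, which are no part of the job. Several things have the shape of the pry; the one meant has the colours described above.

How it is judged:
By the outcome, as a careful person would: the job done as asked, in the order asked, and still so for the second after the job is handed in, while the arm keeps its last pose, push and grip.
It also fails if it takes over 62 s, if anything falls off the work surface, if the arm or the gripper's body presses on something with over 40 N, if the wrist force passes 120 N, or if a joint passes its speed limit or range.

## Robot

A 6-joint arm with a two-finger parallel gripper is mounted at the origin on a cart in front of the work surface, level with it; the furniture and walls round the work are solid. World frame = base frame: x ahead of the robot, y to its left, z up, the work surface at z = 0. Lengths are in mm, angles in rad, forces in N, time in s.
With the tool pointing down it reaches from about 225 to 725 mm from the base axis. Payload 3.1 kg.
Tool frame: the origin (TCP) lies at the very end of the fingers, on their centre line; the grasp point (between the pads) lies 19 mm behind it (env.tcp_to_grasp is the distance from the TCP to the grasp point, in mm); z points along the fingers, y is the line along which they close (so a half turn about z gives the same grasp; the last joint's range is limited). The gripper opens to 85 mm and grips with 20 to 120 N. Pads are 22 mm wide; open, the fingers measure 114 mm over their backs; the gripper's body (76 mm by 85 mm) begins 54 mm behind the grasp point. The pads swing forward as they close: fully open they stand 13 mm farther back than shut.
Start: joints at [1.087, 0.048, 0.099, 1.622, 0, 1.443], TCP at [182.885, 492.108, 231.312] pointing down, gripper open.
Joint ranges: [-2.91, 2.91], [-0.99, 1.94], [-1.21, 1.42], [-2.12, 2.29], [-1.49, 1.47], [-3.14, 3.14]. Speed limits (rad/s): [2.79, 2.79, 3.14, 3.14, 3.14, 3.14].

## Interface

Orientations are given as a unit quaternion [w, x, y, z].
In Python, from station import status, viewer, env gives the robot as it stands. The module is installed in compiled form; this text tells all that it offers.
- The arm moves only by the shell command python3 -m crank 'ROWS' [OPENING]. ROWS is JSON, a list of rows, each a list of 4 numbers: the shift along the tool's x, y, z in mm, then the turn about the tool's z in rad. A call has 1 to 10 rows; each row shifts and turns the commanded pose from where the row before left it, along the tool's axes as they then stand; what a row does not reach is not made up. A row lasts 1/8 s, in which the tool goes at most 62.5 mm and 10.7 degrees, less where a joint would pass 70% of its speed; a pose out of reach is approached as far as the arm can. A call is refused whole if a number of a shift passes 62.5 or a number of a turn 0.188, either way. A call with a gripper value outside its range is refused whole. OPENING is the gripper's target within -1 to 1 (fully open at 1, half-way at 0, shut at -1), set as the call begins (- or left out, the last holds). The fingers move at their own pace and stop on an object; the grip force is fixed at half the most. Time passes only in rows, so rows that do not move let the fingers close. It gives the time, the measured TCP pose, the force, the opening and the grip force at its end, in the units of the state.
- status.get_obs(): the state, without advancing time (a new reading comes with each control period).
- viewer.read_camera(name): name is "scene" or "top"; returns a dict with "image" (400x640x3 uint8, red, green, blue), "fov_y" (degrees; the focal length in pixels is half the picture's height over the tangent of half this angle, whatever the lens; pixels are square), "cx", "cy" (the principal point, pixels), "position" and "attitude" of the camera in the world. Camera axes: x right, y down, z forward; pixel columns grow to the right and rows downward; lengths in mm; the calibration is good to about 2 mm. A picture is of the moment at which its call begins. There is no depth.
- env.sign_off(): hands the job in; it is judged then, once.
Trained networks look in a picture, given as the dict that the camera call returned (one of the last four; its "shot" number tells which), for a name from the list of things; names that differ only in an ending like _2 or _b are one class to them, and where a whole thing is asked for, a point or a joint stands for the part that bears it (a point fixed in the world has none). Each returns a list of dicts, best first, with "conf" (0 to 1); they miss things now and then, are a little off and sometimes report something else, mostly with a low value. They report only what shows in the picture. A call takes as long as a camera call. They do not tell look-alikes from the thing itself.
- viewer.recognise(picture, target): "xy" ([column, row] in pixels, amid what is visible of it).
The state is a dict: "clock": time; "joint_pos": joint angles; "dq": joint speeds; "joint_efforts": joint torques, N m; "ee_pos": TCP position; "orientation": TCP orientation; "force": force on the tool from outside, world axes, zero at the start; "wrist_torque": the same for the moment, N m; "grip_width": opening from 0.0 (shut) to 1.0 (fully open); "gripper_force": force on a finger pad.
Only numpy, scipy, OpenCV 4.12 (cv2) and the standard library are available. Lean on these libraries where they do the work, as an engineer would, in place of code of your own. Each camera call takes 0.05 s, during which the arm holds its last target. There are 200 camera calls.

## Working session

There is one attempt and no reset: what is moved stays moved. The work goes in short steps, Python scripts to look and compute and a shell command to move; the robot and the scene stay as the last step left them, time stands still between calls to the robot, and variables do not carry over. Pictures are saved under pics/ and viewed, at most 10 in all, crops included, and the job is handed in when it is done.

```bash
mkdir -p pics
cat > h.py <<'E'
import numpy as np, cv2
from scipy.spatial.transform import Rotation as R
from station import status, viewer, env
def rot(q): return R.from_quat([q[1],q[2],q[3],q[0]]).as_matrix()
def cam(p):
    h,w=p["image"].shape[:2]; f=h/2/np.tan(np.radians(p["fov_y"])/2)
    return f,rot(p["attitude"]),np.array(p["position"])
def px2w(p,uv,z):
    f,A,c=cam(p); d=A@np.array([(uv[0]-p["cx"])/f,(uv[1]-p["cy"])/f,1]); return c+d*(z-c[2])/d[2]
def w2px(p,X):
    f,A,c=cam(p); v=A.T@(np.array(X,float)-c); return [f*v[0]/v[2]+p["cx"],f*v[1]/v[2]+p["cy"]]
E
python3 - <<'E'
from h import *
print(status.get_obs())
for n in("scene","top"):
    p=viewer.read_camera(n); cv2.imwrite(f"pics/{n}0.png",p["image"][:,:,::-1])
    print(n,{k:v for k,v in p.items() if k!="image"})
    for t in("post","cover_lip","flap","flap_bore","pry","pin","cap_jar","post_bore"):
        try: print(t,[(np.round(d["xy"]).tolist(),round(d["conf"],2)) for d in viewer.recognise(p,t)])
        except Exception as e: print(t,e)
E
```

```text
{'clock': 0.0, 'joint_pos': array([ 1.08720785e+00,  4.88032892e-02,  9.75611436e-02,  1.62198833e+00,
       -1.12909669e-06,  1.44300874e+00]), 'dq': array([ 0.00180471,  0.00080702,  0.00114145,  0.0003318 , -0.00111822,
       -0.00103135]), 'joint_efforts': array([ 1.19701544e-03, -3.38781631e+01,  3.20014393e+01,  2.02388875e-02,
       -2.87203818e-05, -1.10821841e-05]), 'ee_pos': array([182.59533689, 491.56396195, 230.07143626]), 'orientation': array([-3.65739970e-04,  1.76963415e-01,  9.84216678e-01, -1.16082266e-03]), 'force': array([-1.30023278, -0.45630568, -0.75116947]), 'wrist_torque': array([-0.00063121,  0.01696379, -0.05046464]), 'gripper_force': 0.0, 'grip_width': 0.9994710927328084}
scene {'fov_y': 52.12058832909822, 'cx': 325.65731701849427, 'cy': 197.44253427120364, 'position': array([  39.57312423, -695.48896131,  684.92248777]), 'attitude': array([-0.44386346,  0.83774435, -0.27645024,  0.15730513]), 'shot': 1}
post [([353.0, 213.0], 0.84)]
cover_lip [([348.0, 198.0], 0.9)]
flap [([352.0, 308.0], 0.71)]
flap_bore [([355.0, 307.0], 0.81)]
pry [([230.0, 200.0], 0.69), ([268.0, 246.0], 0.64)]
pin [([441.0, 269.0], 0.66)]
cap_jar [([313.0, 158.0], 0.73)]
post_bore [([354.0, 215.0], 0.58)]
top {'fov_y': 43.525691620878575, 'cx': 316.50947098021567, 'cy': 200.2943582401504, 'position': array([ 354.94997237,  -22.57237468, 1450.47544884]), 'attitude': array([ 0.0677211 , -0.70341214,  0.70567822, -0.0514147 ]), 'shot': 2}
post [([328.0, 175.0], 0.75)]
cover_lip [([329.0, 184.0], 0.56)]
flap [([410.0, 249.0], 0.87)]
flap_bore [([408.0, 249.0], 0.76)]
pry [([235.0, 255.0], 0.73), ([320.0, 269.0], 0.59)]
pin []
cap_jar [([227.0, 154.0], 0.71)]
post_bore [([325.0, 174.0], 0.74)]
```

View pics/scene0.png

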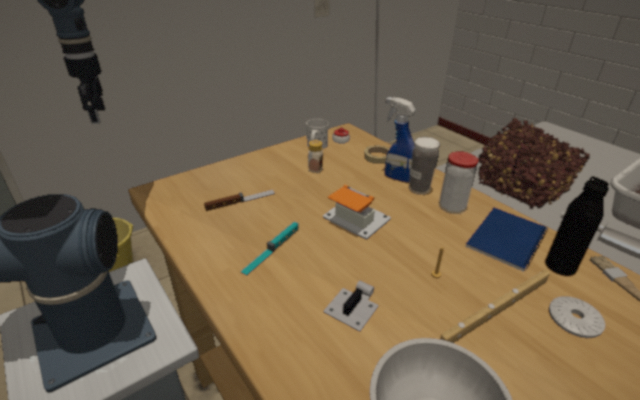

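View pics/top0.png

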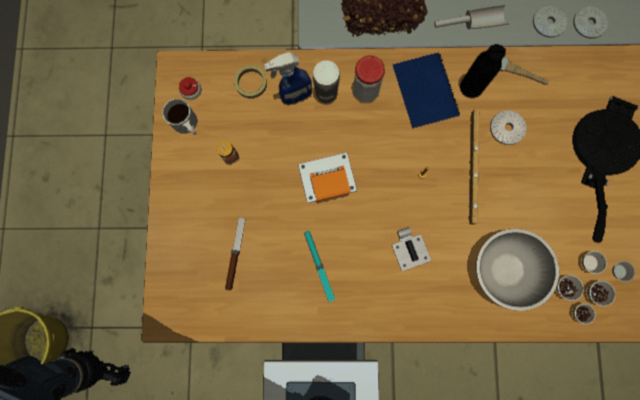

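The scene picture shows the brown-handled pry near (238,200), the teal look-alike at (272,248), the post under the orange cover at (353,210) and the flap at (352,305). In the top picture the pry is at (235,255), the post at (328,178) and the flap at (410,250). Next I'll take close crops.

Run:
```python
from h import *
import pickle
P={}
for n in("scene","top"):
    ps=[viewer.read_camera(n) for _ in range(3)]
    p=dict(ps[0]); p["image"]=np.mean([q["image"].astype(float) for q in ps],0); P[n]=p
    print(n,"noise",np.std(ps[0]["image"].astype(float)-ps[1]["image"]))
pickle.dump(P,open("P0.pkl","wb"))
C={"scene":[(353,213),(352,305),(240,200)],"top":[(328,178),(410,250),(235,254)]}
rows=[]
for n in C:
    r=[]
    for u,v in C[n]:
        c=P[n]["image"][v-37:v+38,u-33:u+33,::-1].astype(np.uint8)
        c=cv2.resize(c,None,fx=4,fy=4,interpolation=cv2.INTER_CUBIC); r.append(c)
    rows.append(np.hstack(r))
cv2.imwrite("pics/crop1.png",np.vstack(rows))
```

```text
scene noise 1.821622136063685
top noise 1.5190298842386223
```

View pics/crop1.png

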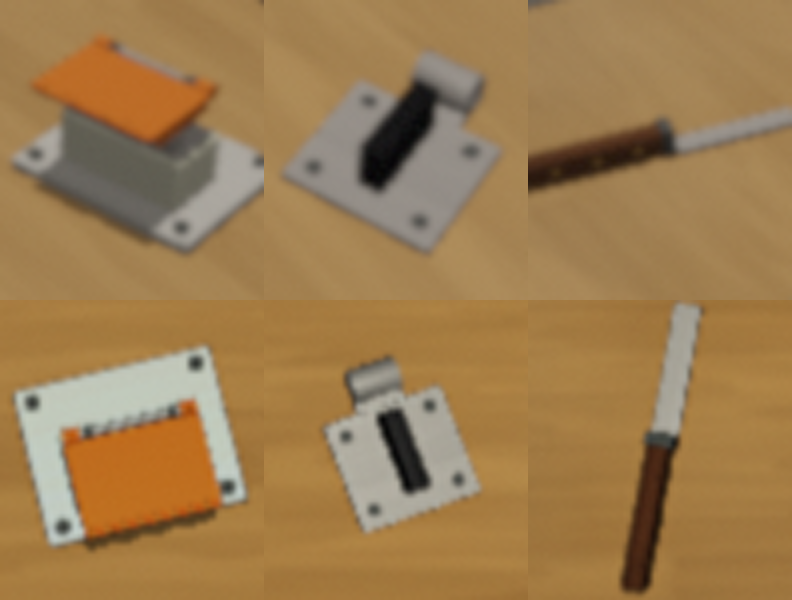

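```bash
cat > fit1.py <<'E'
from h import *
import pickle
from scipy.optimize import least_squares
P=pickle.load(open("P0.pkl","rb"))
def pts(n,c,off,L): # crop coords to pixels
    return [((x-off[0]+.5)/4-.5+c[0]-33,(y-off[1]+.5)/4-.5+c[1]-37) for x,y in L]
def fit(name,obs,x0,extra=0):
    for cams in(("top",),("scene",),("top","scene")):
        def res(s):
            c,si=np.cos(s[2]),np.sin(s[2]); r=[]
            for n in cams:
                for uv,m in obs[n]:
                    m=m(s) if callable(m) else m
                    X=[s[0]+c*m[0]-si*m[1],s[1]+si*m[0]+c*m[1],m[2]]
                    r+=list(np.array(w2px(P[n],X))-uv)
            return r
        o=least_squares(res,x0,loss="soft_l1")
        print(name,cams,np.round(o.x,3),"rms px",round(float(np.sqrt(np.mean(np.square(res(o.x))))),2),np.round(res(o.x),1))
post={"top":list(zip(pts("top",(328,178),(0,300),[(14,393),(208,347),(246,499),(50,546),(83,538),(220,506)]),[(90,75,10),(90,-75,10),(-30,-75,10),(-30,75,10),(-44,49,88),(-44,-49,88)])),
"scene":list(zip(pts("scene",(353,213),(0,0),[(11,159),(187,251),(33,84),(155,140)]),[(-30,75,10),(-30,-75,10),(-43,49,90),(-43,-49,88)]))}
fit("post",post,[430,-60,0.1])
def fl(dx,y,z): return lambda s:(s[3]+dx,y,z)
c4=[fl(0,45,5),fl(0,-45,5),fl(81,-45,5),fl(81,45,5)]
flap={"top":list(zip(pts("top",(410,250),(264,300),[(365,531),(480,490),(440,387),(325,428),(390,411),(414,490)]),c4+[(30,0,35),(-30,0,35)])),
"scene":list(zip(pts("scene",(352,305),(264,0),[(283,174),(430,253),(500,151),(360,80),(371,184)]),c4+[(-30,0,20)]))}
fit("flap",flap,[220,-290,0.1,-45])
im=P["top"]["image"]
pry={"top":list(zip(pts("top",(235,254),(528,300),[(634,591),(661,439)])+[(240.2,218.7)],[(-110,0,15),(0,0,15),(100,0,3)])),
"scene":list(zip(pts("scene",(240,200),(528,0),[(668,137)]),[(0,0,12)]))}
fit("pry",pry,[220,200,0])
print("pin",px2w(P["scene"],(436,277),0),"jar",px2w(P["top"],(229,153),100))
E
python3 fit1.py
```

```text
post ('top',) [640.755 -26.393 -18.622] rms px 0.41 [-0.7 -0.5  0.1 -0.5  0.4  0.2 -0.7  0.2  0.2  0.3  0.5  0.2]
post ('scene',) [643.083 -31.094 339.524] rms px 0.56 [ 0.3 -0.2  0.7 -0.7 -0.3  0.  -0.6  1. ]
post ('top', 'scene') [641.854 -28.078  19.086] rms px 0.79 [-0.3 -0.6  0.4 -1.   1.  -0.4  0.1 -0.   1.  -0.   1.2 -0.4 -0.7 -0.5
 -0.4 -1.1 -1.4 -0.3 -1.6  0.6]
flap ('top',) [ 453.141 -257.979  -12.231  -45.592] rms px 0.67 [-0.6  0.8  0.2  0.5 -0.1 -0.5 -0.7 -0.3  0.1 -0.4  1.8  0. ]
flap ('scene',) [ 395.175 -265.193  -78.815  -86.853] rms px 31.29 [ 55.8  14.7   0.1 -36.2 -51.5  -0.8   0.1  49.9  -0.3  -1.4]
flap ('top', 'scene') [ 452.929 -260.3     -5.936  -44.312] rms px 0.93 [ 0.3  0.5  1.  -0.1  0.3 -0.9 -0.1 -0.4  0.8 -0.3  2.7  0.1 -1.  -0.
 -0.4 -0.1  0.4 -0.5 -0.4 -0.1 -0.9 -2.4]
pry ('top',) [451.861 246.341  -6.416] rms px 0.55 [ 0.1  0.7 -0.5  0.1  0.3 -1. ]
pry ('scene',) [455.473 244.832   0.   ] rms px 0.0 [0. 0.]
pry ('top', 'scene') [452.801 246.048 -31.549] rms px 0.64 [ 0.2  0.4 -0.4 -0.2  0.5 -1.3 -1.   0.1]
pin [ 674.62869451 -305.65055387    0.        ] jar [720.23652033 252.73274252 100.        ]
```

```bash
cat > d.py <<'E'
import sys
from h import *
def delta(x,y,z,a=None):
    o=status.get_obs(); M=rot(o["orientation"]); d=M.T@(np.array([x,y,z])-o["ee_pos"])
    ya=np.arctan2(M[1,1],M[0,1]); print("tool shift",np.round(d,1),"yang",round(ya,4),"tilt",np.round(M[:,2],3),end=" ")
    if a is not None: print("turn",round(-((a-ya+np.pi/2)%np.pi-np.pi/2),4))
    print("t",o["clock"],"tcp",np.round(o["ee_pos"],1),"F",np.round(o["force"],1),"grip",round(o["grip_width"],3),o["gripper_force"],"q",np.round(o["joint_pos"],2))
if __name__=="__main__": delta(*map(float,sys.argv[1:]))
E
python3 d.py 422.6 250.2 60 1.438
```

```text
tool shift [-309.  -143.3  171.3] yang 1.215 tilt [-0.  0. -1.] turn -0.223
t 1.2 tcp [182.9 492.1 231.3] F [ 0.3 -0.2 -0.7] grip 1.001 0.0 q [1.09 0.05 0.1  1.62 0.   1.44]
```

```bash
python3 -m crank '[[-38.6,-17.9,15,0],[-38.6,-17.9,20,0],[-38.6,-17.9,20,0],[-38.6,-17.9,20,0],[-38.6,-17.9,20,0],[-38.6,-17.9,20,0],[-38.6,-17.9,20,0],[-38.8,-18,20,0],[0,0,10,-0.112],[0,0,5,-0.111]]' 1; python3 -m crank '[[0,0,0,0],[0,0,0,0]]'; python3 d.py 422.6 250.2 4 1.438
```

```text
clock: 2.45
ee_pos: [422.5, 249.2, 60.3]
orientation: [-0.001, 0.065, 0.998, -0.0]
force: [0.4, -0.6, 0.2]
grip_width: 1.0
gripper_force: 0.0
clock: 2.7
ee_pos: [422.7, 250.3, 61.7]
orientation: [0.0, 0.067, 0.998, 0.0]
force: [0.2, 1.0, -0.5]
grip_width: 1.003
gripper_force: 0.0
tool shift [ 0.2 -0.2 57.7] yang 1.4366 tilt [ 0.  0. -1.] turn -0.0014
t 2.7 tcp [422.7 250.3  61.7] F [ 0.2  1.  -0.5] grip 1.003 0.0 q [ 0.4  -0.01 -0.3   1.28  0.    0.53]
```

```bash
python3 -m crank '[[0,0,20,0],[0,0,20,0],[0,0,12,0],[0,0,5,0],[0,0,0,0]]'; python3 -m crank '[[0,0,0,0],[0,0,0,0],[0,0,0,0],[0,0,0,0],[0,0,0,0],[0,0,0,0]]' -1;python3 d.py 422.6 250.2 4 1.438
```

```text
clock: 3.32
ee_pos: [422.7, 250.3, 4.5]
orientation: [0.0, 0.066, 0.998, 0.0]
force: [0.6, -0.2, -0.1]
grip_width: 0.998
gripper_force: 0.0
clock: 4.08
ee_pos: [423.1, 250.3, 4.8]
orientation: [0.0, 0.066, 0.998, 0.0]
force: [0.9, 0.1, 3.1]
grip_width: 0.195
gripper_force: 60.0
tool shift [ 0.5 -0.2  0.8] yang 1.438 tilt [ 0.001  0.    -1.   ] turn -0.0
t 4.075 tcp [423.1 250.3   4.8] F [0.9 0.1 3.1] grip 0.195 59.97409522533417 q [ 0.4   0.04 -0.37  1.16 -0.    0.53]
```

```bash
python3 -m crank '[[0,0,-20,0],[0,0,-35,0],[0,0,-20,0],[0,0,0,-0.125],[0,0,0,-0.12],[0,0,0,-0.12],[0,0,0,0]]'; python3 d.py 442.4 -75.1 77 1.803
```

```text
clock: 4.95
ee_pos: [421.9, 249.9, 78.3]
orientation: [-0.001, -0.115, 0.993, -0.0]
force: [0.1, -0.0, -1.3]
grip_width: 0.199
gripper_force: 59.4
tool shift [  54.4 -321.     1.5] yang 1.8017 tilt [-0.002 -0.001 -1.   ] turn -0.0013
t 4.95 tcp [421.9 249.9  78.3] F [ 0.1 -0.  -1.3] grip 0.199 59.4224739074707 q [ 0.4  -0.02 -0.27  1.32  0.    0.17]
```

```bash
python3 -m crank '[[5.4,-20,0,0],[5.5,-37,0,0],[5.5,-37,0,0],[5.5,-37,0,0],[5.5,-37,0,0],[5.5,-37,0,0],[5.5,-37,0,0],[5.5,-37,0,0],[5.5,-30,0,0],[5,-12,0,0]]';python3 -m crank '[[0,0,0,0],[0,0,0,0]]'; python3 d.py 442.4 -75.1 77 1.803
python3 - <<'E'
from h import *
r=[]
for n,(u,v) in (("scene",(325,215)),("top",(325,195))):
    p=viewer.read_camera(n); c=p["image"][v-48:v+48,u-64:u+64,::-1]
    r.append(cv2.resize(c,None,fx=6,fy=3*2,interpolation=cv2.INTER_CUBIC)[:, :]) 
    print(n,u-64,v-48)
im=np.hstack(r); im=cv2.resize(np.vstack(r),None,fx=.52,fy=.52,interpolation=cv2.INTER_AREA)
cv2.imwrite("pics/ins1.png",im); print(im.shape)
E
```

```text
clock: 6.2
ee_pos: [443.2, -76.0, 78.9]
orientation: [-0.0, -0.114, 0.993, 0.0]
force: [-0.5, 0.4, -1.0]
grip_width: 0.194
gripper_force: 59.4
clock: 6.45
ee_pos: [443.3, -73.8, 79.1]
orientation: [-0.0, -0.116, 0.993, 0.0]
force: [0.3, 0.5, -1.4]
grip_width: 0.192
gripper_force: 59.4
tool shift [ 1.2 -1.1  2.1] yang 1.8034 tilt [-0.     0.001 -1.   ] turn 0.0004
t 6.45 tcp [443.3 -73.8  79.1] F [ 0.3  0.5 -1.4] grip 0.192 59.38960790634155 q [-0.31 -0.13 -0.37  1.32  0.   -0.55]
scene 261 167
top 261 147
(599, 399, 3)
```

View pics/ins1.png

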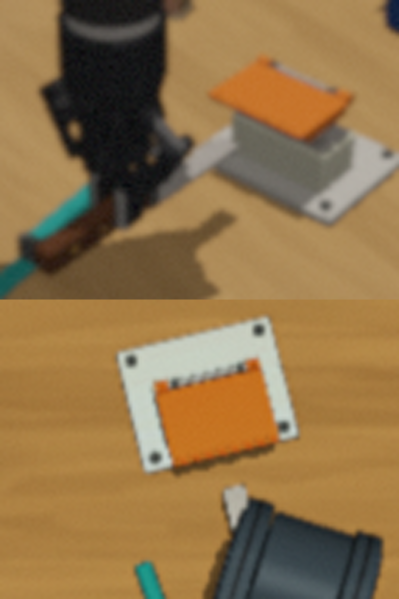

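The lower (top-camera) half shows the blade tip at about (336,208), pointing at the middle of the cover lip at (333,196). In the upper half the lever is held level. I'll check the tip numerically, then insert.

Run:
```python
from h import *
p=viewer.read_camera("top")
print("lips",px2w(p,(333.3,196.4),88),"tip",px2w(p,(335.7,207.9),76))
c,s=np.cos(.232),np.sin(.232)
for q in (px2w(p,(335.7,207.9),76),px2w(p,(333.3,196.4),88)):
    d=q[:2]-[640.8,-26.4]; print("in post frame", c*d[0]+s*d[1],-s*d[0]+c*d[1])
im=p["image"]; cv2.imwrite("pics/t.png",im[:,:,::-1])
```

```text
lips [597.74528404 -37.56510152  88.        ] tip [567.44375711 -44.12885929  76.        ]
in post frame -75.46721590552707 -0.3874863627547356
in post frame -44.468344492721215 -0.9666419331843823
```

```bash
python3 -m crank '[[-12,-0.4,2,0],[-12,-0.4,0,0],[-12,0,0,0],[-12,0,0,0],[0,0,0,0],[0,0,-5,0],[0,0,-4,0],[-0.5,0,-5.5,0],[-0.5,0,-5.5,0],[0,0,0,0]]'; python3 d.py 600 0 80
```

```text
clock: 7.85
ee_pos: [490.8, -64.4, 97.4]
orientation: [-0.001, -0.116, 0.993, -0.0]
force: [-2.3, -0.4, -2.9]
grip_width: 0.197
gripper_force: 59.1
tool shift [-121.1   37.5   17.3] yang 1.8028 tilt [-0.001 -0.    -1.   ] t 7.85 tcp [490.8 -64.4  97.4] F [-2.3 -0.4 -2.9] grip 0.197 59.11009132862091 q [-0.27 -0.02 -0.23  1.36 -0.   -0.5 ]
```

```bash
python3 -m crank '[[-1.6,0,-5.4,0],[-1.7,0,-5.3,0],[-2.5,0,-5,0],[-2.9,0,-4.8,0],[-3.5,0,-4.4,0],[-3.7,0,-4.2,0],[-4.2,0,-3.6,0],[-4.6,0,-3.3,0],[-10,0,-5.1,0],[0,0,0,0]]'; python3 d.py 600 0 80;  python3 - <<'E'
from h import *
r=[]
for n,(u,v) in (("scene",(345,205)),("top",(325,185))):
    p=viewer.read_camera(n); c=p["image"][v-48:v+48,u-64:u+64,::-1]
    r.append(cv2.resize(c,None,fx=3.1,fy=3.1,interpolation=cv2.INTER_CUBIC))
cv2.imwrite("pics/lift.png",np.vstack(r))
E
```

```text
clock: 9.1
ee_pos: [527.1, -56.0, 139.1]
orientation: [0.002, -0.116, 0.993, -0.0]
force: [-0.8, -0.7, -1.8]
grip_width: 0.192
gripper_force: 59.2
tool shift [-83.6  37.8  59.4] yang 1.8035 tilt [ 0.003  0.    -1.   ] t 9.1 tcp [527.1 -56.  139.1] F [-0.8 -0.7 -1.8] grip 0.192 59.2288863658905 q [-0.23  0.06 -0.07  1.44  0.   -0.47]
```

View pics/lift.png

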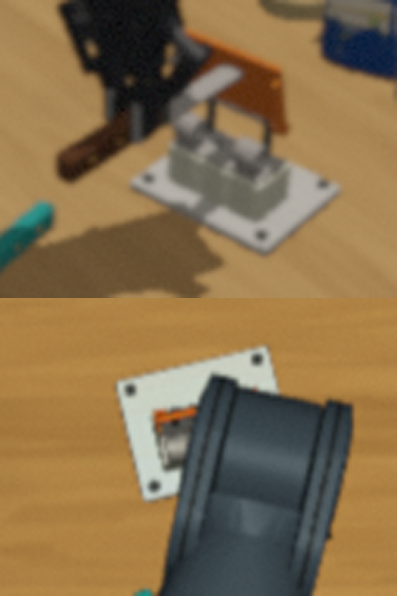

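The picture shows the cover near upright, with the blade tip against its inner face at about (336,180) in the scene view. I'll push on past upright.

```bash
python3 -m crank '[[-7,0,-1,0],[-7,0,0,0],[-7,0,0.5,0],[-7,0,1,0],[-6,0,1.5,0],[-5,0,1.5,0],[0,0,0,0]]'; python3 d.py 600 0 80
```

```text
clock: 10.07
ee_pos: [563.9, -47.1, 134.6]
orientation: [0.0, -0.116, 0.993, 0.0]
force: [-0.5, -0.4, 0.3]
grip_width: 0.191
gripper_force: 59.6
tool shift [-46.   37.5  54.6] yang 1.8032 tilt [ 0.001  0.    -1.   ] t 10.075 tcp [563.9 -47.1 134.6] F [-0.5 -0.4  0.3] grip 0.191 59.61929261684418 q [-0.2   0.15  0.02  1.44  0.   -0.43]
```

```bash
python3 -m crank '[[-3,0,0.5,0],[0,0,0,0],[20,0,0,0],[35,0,0,0],[35,0,0,0],[20,0,0,0],[0,0,0,0]]'; python3 d.py 430 150 40
python3 - <<'E'
from h import *
p=viewer.read_camera("scene"); u,v=345,205; c=p["image"][v-48:v+48,u-64:u+64,::-1]
cv2.imwrite("pics/open.png",cv2.resize(c,None,fx=4,fy=4,interpolation=cv2.INTER_CUBIC))
E
```

```text
clock: 10.95
ee_pos: [458.5, -71.9, 134.3]
orientation: [0.0, -0.115, 0.993, 0.0]
force: [0.2, -0.9, -1.9]
grip_width: 0.199
gripper_force: 59.4
tool shift [-23.1 222.5  94.4] yang 1.8021 tilt [ 0.001  0.    -1.   ] t 10.95 tcp [458.5 -71.9 134.3] F [ 0.2 -0.9 -1.9] grip 0.199 59.3818724155426 q [-0.3  -0.11 -0.25  1.43  0.   -0.53]
```

View pics/open.png

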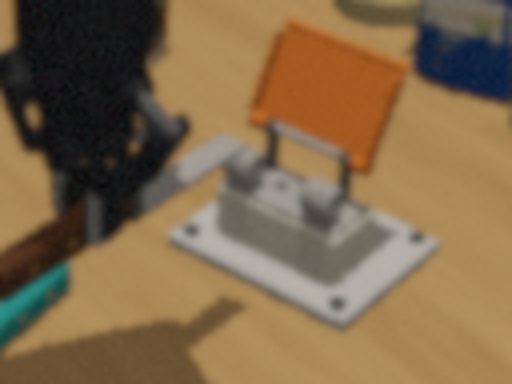

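The cover stands tilted backwards past upright, with its lip at about (433,50) in the picture, and both knuckles are clear. Now I'll lay the lever down.

```bash
python3 -m crank '[[-3,20,5,0],[-3,35,5,0],[-3,35,10,0],[-3,35,10,0],[-3,35,10,0],[-3,35,15,0],[-3,20,15,0],[-2,7.5,15,0],[0,0,15,0],[0,0,0,0]]';python3 -m crank '[[0,0,15,0],[0,0,7,0],[0,0,3,0],[0,0,0,0]]'; python3 d.py 430 150 5
```

```text
clock: 12.25
ee_pos: [429.0, 149.1, 32.6]
orientation: [-0.002, -0.115, 0.993, -0.0]
force: [0.1, 0.4, -2.0]
grip_width: 0.193
gripper_force: 59.4
clock: 12.75
ee_pos: [430.1, 149.7, 9.3]
orientation: [-0.0, -0.116, 0.993, -0.0]
force: [0.4, -0.2, -1.0]
grip_width: 0.191
gripper_force: 59.4
tool shift [0.  0.3 4.3] yang 1.8027 tilt [-0. -0. -1.] t 12.75 tcp [430.1 149.7   9.3] F [ 0.4 -0.2 -1. ] grip 0.191 59.39167320728302 q [ 0.19 -0.06 -0.46  1.18 -0.   -0.04]
```

```bash
python3 -m crank '[[0,0,2,0],[0,0,1.5,0],[0,0,1,0],[0,0,0,0]]'; python3 -m crank '[[0,0,0,0],[0,0,0,0],[0,0,0,0],[0,0,0,0],[0,0,0,0]]' 1; python3 -m crank '[[0,0,-15,0],[0,0,-35,0],[0,0,-35,0],[0,0,-15,0],[0,0,0,0]]'; python3 d.py 452.5 -259 60 1.91
```

```text
clock: 13.25
ee_pos: [430.2, 149.9, 4.9]
orientation: [0.0, -0.116, 0.993, 0.0]
force: [-0.9, -0.2, -1.4]
grip_width: 0.198
gripper_force: 59.5
clock: 13.88
ee_pos: [430.2, 149.9, 5.0]
orientation: [0.0, -0.116, 0.993, 0.0]
force: [-0.3, -0.2, 0.3]
grip_width: 1.0
gripper_force: 0.0
clock: 14.5
ee_pos: [431.4, 150.1, 106.5]
orientation: [0.002, -0.116, 0.993, 0.0]
force: [0.1, 0.5, -0.1]
grip_width: 1.004
gripper_force: 0.0
tool shift [  73.8 -403.    46.3] yang 1.803 tilt [ 0.003  0.001 -1.   ] turn -0.107
t 14.5 tcp [431.4 150.1 106.5] F [ 0.1  0.5 -0.1] grip 1.004 0.0 q [ 0.19 -0.13 -0.32  1.38  0.   -0.04]
```

```bash
python3 -m crank '[[6.5,-25,0,0],[7.5,-42,0,0],[7.5,-42,0,0],[7.5,-42,0,0],[7.5,-42,0,0],[7.5,-42,0,0],[7.5,-42,0,0],[7.5,-42,0,0],[7.5,-42,0,0],[7.3,-42,0,0]]'; python3 -m crank '[[0,0,20,-0.055],[0,0,15,-0.052],[0,0,0,0],[0,0,0,0]]';python3 d.py 452.5 -259 5 1.91
```

```text
clock: 15.75
ee_pos: [449.9, -259.8, 102.7]
orientation: [-0.001, -0.116, 0.993, 0.001]
force: [0.1, 0.2, -1.2]
grip_width: 1.003
gripper_force: 0.0
clock: 16.25
ee_pos: [450.7, -258.9, 69.3]
orientation: [-0.0, -0.169, 0.986, 0.0]
force: [-0.4, -0.2, 0.4]
grip_width: 0.998
gripper_force: 0.0
tool shift [-1.7 -0.8 64.3] yang 1.9094 tilt [-0.001  0.001 -1.   ] turn -0.0006
t 16.25 tcp [ 450.7 -258.9   69.3] F [-0.4 -0.2  0.4] grip 0.998 0.0 q [-0.65  0.06 -0.21  1.3  -0.   -0.99]
```

```bash
python3 -m crank '[[-1.7,-0.5,20,0],[0,0,20,0],[0,0,14,0],[0,0,6,0],[0,0,0,0]]'; python3 -m crank '[[0,0,0,0],[0,0,0,0],[0,0,0,0],[0,0,0,0],[0,0,0,0],[0,0,0,0]]' -1; python3 d.py 452.5 -259 9 1.91
```

```text
clock: 16.88
ee_pos: [452.8, -259.1, 9.9]
orientation: [-0.0, -0.169, 0.986, 0.0]
force: [-0.1, 1.5, -0.1]
grip_width: 1.0
gripper_force: 0.0
clock: 17.62
ee_pos: [453.3, -259.5, 10.4]
orientation: [0.0, -0.169, 0.986, -0.0]
force: [-0.1, -1.2, 2.2]
grip_width: 0.172
gripper_force: 61.3
tool shift [0.5 0.7 1.4] yang 1.9099 tilt [ 0.001 -0.001 -1.   ] turn -0.0001
t 17.625 tcp [ 453.3 -259.5   10.4] F [-0.1 -1.2  2.2] grip 0.172 61.343969106674194 q [-0.65  0.11 -0.28  1.18 -0.   -0.99]
```

```bash
python3 -m crank '[[0,0,-15,0],[0,0,-30,0],[0,0,-30,0],[0,0,-15,0.055],[0,0,0,0.052],[0,0,0,0]]'; python3 d.py 529.5 -53.7 100 1.803
```

```text
clock: 18.38
ee_pos: [452.6, -258.9, 100.1]
orientation: [-0.0, -0.116, 0.993, 0.0]
force: [0.3, 0.2, -1.9]
grip_width: 0.173
gripper_force: 60.6
tool shift [-122.2  182.     0.2] yang 1.8036 tilt [-0.  0. -1.] turn 0.0006
t 18.375 tcp [ 452.6 -258.9  100.1] F [ 0.3  0.2 -1.9] grip 0.173 60.628488063812256 q [-0.65  0.05 -0.16  1.36  0.   -0.88]
```

```bash
python3 -m crank '[[-10,15,0,0],[-20,30,0,0],[-20,30,0,0],[-20,30,0,0],[-20,30,0,0],[-17,25,0,0],[-15,22,0,0],[0,0,10,0],[0,0,10,0],[0,0,0,0]]';python3 -m crank '[[0,0,9,0],[0,0,0,0],[0,0,0,0]]'; python3 d.py 529.5 -53.7 71 1.803;  python3 - <<'E'
from h import *
import pickle
P={}; r=[]
for n,(u,v) in (("scene",(345,215)),("top",(325,185))):
    ps=[viewer.read_camera(n) for _ in range(3)]
    p=dict(ps[0]); p["image"]=np.mean([q["image"].astype(float) for q in ps],0); P[n]=p
    c=p["image"][v-37:v+38,u-50:u+50,::-1].astype(np.uint8)
    r.append(cv2.resize(c,None,fx=4 if 0 else 4,fy=4,interpolation=cv2.INTER_CUBIC))
pickle.dump(P,open("P1.pkl","wb"))
cv2.imwrite("pics/pre.png",np.vstack(r))
E
```

```text
clock: 19.62
ee_pos: [527.9, -54.1, 77.9]
orientation: [-0.002, -0.115, 0.993, 0.001]
force: [0.6, -0.2, -2.1]
grip_width: 0.174
gripper_force: 60.6
clock: 20.0
ee_pos: [529.7, -54.3, 71.0]
orientation: [0.0, -0.116, 0.993, -0.0]
force: [-0.6, -0.6, -2.0]
grip_width: 0.179
gripper_force: 60.6
tool shift [ 0.   0.6 -0. ] yang 1.8025 tilt [ 0. -0. -1.] turn -0.0005
t 20.0 tcp [529.7 -54.3  71. ] F [-0.6 -0.6 -2. ] grip 0.179 60.64306139945984 q [-0.23  0.09 -0.17  1.3  -0.   -0.46]
```

View pics/pre.png

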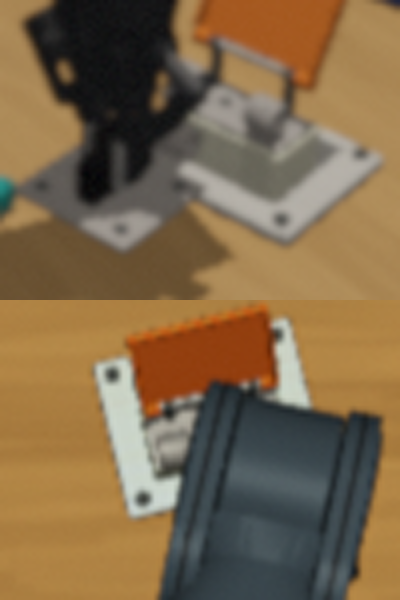

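The scene half shows the flap level in the gripper, in front of the post. Its plate corners are at about (300,227) and (326,240), and the post's near knuckle is at (360,207). The arm hides the gap from the top camera, so I'll refine the poses with edge fits on the saved pictures.

```bash
cat > fit2.py <<'E'
from h import *
import pickle
from scipy.optimize import least_squares
from scipy.ndimage import map_coordinates
P0=pickle.load(open("P0.pkl","rb"));P1=pickle.load(open("P1.pkl","rb"))
def tr(s,m):
    c,si=np.cos(s[2]),np.sin(s[2]); m=np.asarray(m,float); return np.array([s[0]+c*m[0]-si*m[1],s[1]+si*m[0]+c*m[1],m[2]])
def fit(name,p,segs,s0,n=25,it=6,w=3.5):
    g=p["image"].mean(2); s=np.array(s0,float)
    for k in range(it):
        obs=[]
        for a,b in segs:
            for t in np.linspace(.06,.94,n):
                m=np.array(a)*(1-t)+np.array(b)*t
                u=np.array(w2px(p,tr(s,m))); d=np.array(w2px(p,tr(s,b)))-w2px(p,tr(s,a)); nn=np.array([-d[1],d[0]])/np.hypot(*d)
                e=np.arange(-w,w+.01,.25); pr=map_coordinates(g,[u[1]+e*nn[1],u[0]+e*nn[0]],order=1)
                gr=np.abs(np.gradient(cv2.GaussianBlur(pr[:,None],(1,5),1)[:,0])); j=np.argmax(gr)
                if gr[j]<1.5: continue
                k2=slice(max(0,j-3),j+4); obs.append((m,nn,u+nn*np.sum(e[k2]*gr[k2])/gr[k2].sum()))
        def res(s): return [nn@(np.array(w2px(p,tr(s,m)))-q) for m,nn,q in obs]
        s=least_squares(res,s,loss="soft_l1",f_scale=.3).x; w=max(2,w-.3)
    r=np.array(res(s)); print(name,np.round(s,3),"n",len(r),"med|r|",round(float(np.median(abs(r))),2)); return s
pl=lambda z:[((-30,75,z),(90,75,z)),((90,75,z),(90,-75,z)),((90,-75,z),(-30,-75,z))]
fit("post top plate",P0["top"],pl(10)+[((-30,75,10),(-30,55,10)),((-30,-55,10),(-30,-75,10))],[641,-27,.23])
fit("post top1 plate",P1["top"],[((-30,75,10),(90,75,10)),((90,75,10),(90,55,10)),((-30,75,10),(-30,40,10))],[641,-27,.23])
fit("post scene plate",P0["scene"],[((-30,75,10),(-30,-75,10)),((-30,-75,10),(60,-75,10))],[643,-31,.23])
fit("post scene1 plate",P1["scene"],[((-30,-25,10),(-30,-75,10)),((-30,-75,10),(90,-75,10))],[643,-31,.23])
fit("post scene blocktop",P1["scene"],[((-8,-43,54),(-8,10,54))],[643,-31,.23])
def fp(z,a=-45): return [((a,-45,z),(a,45,z)),((a,-45,z),(a+81,-45,z)),((a,45,z),(a+81,45,z)),((a+81,45,z),(a+81,20,z)),((a+81,-20,z),(a+81,-45,z))]
fit("flap top",P0["top"],fp(5),[453,-258,.338]); fit("flap top grip",P0["top"],[((-30,8,35),(30,8,35)),((-30,-8,35),(30,-8,35)),((-30,-7,35),(-30,7,35))],[453,-258,.338],w=2.5)
fit("flap scene",P0["scene"],fp(5),[453,-261,.34])
fit("flap scene grip",P0["scene"],[((-30,-8,35),(30,-8,35)),((-30,-8,35),(-30,8,35)),((-30,-8,6),(-30,-8,34))],[453,-261,.34],w=2.5)
f=fp(65); fit("flap held scene",P1["scene"],f[:2]+f[2:3]+f[4:],[529,-57,.232])
fit("flap held scene rear+right",P1["scene"],f[:2],[529,-57,.232])
E
python3 fit2.py
```

```text
post top plate [ 6.41538e+02 -2.71100e+01  2.36000e-01] n 125 med|r| 0.36
post top1 plate [ 6.41956e+02 -2.85000e+01  2.44000e-01] n 75 med|r| 0.24
post scene plate [ 6.4151e+02 -2.8993e+01  2.2900e-01] n 50 med|r| 0.04
post scene1 plate [ 6.41779e+02 -2.89930e+01  2.31000e-01] n 50 med|r| 0.04
post scene blocktop [ 1070.411 -1928.822     3.353] n 0 med|r| nan
flap top [ 4.52948e+02 -2.58784e+02  3.44000e-01] n 125 med|r| 0.24
flap top grip [ 4.53124e+02 -2.55974e+02  3.34000e-01] n 75 med|r| 0.52
flap scene [ 4.54526e+02 -2.58637e+02  3.42000e-01] n 111 med|r| 0.19
flap scene grip [ 4.39811e+02 -2.74772e+02  3.75000e-01] n 54 med|r| 0.14
flap held scene [ 5.29787e+02 -5.46850e+01  2.35000e-01] n 90 med|r| 0.23
flap held scene rear+right [ 5.30186e+02 -5.48510e+01  2.30000e-01] n 40 med|r| 0.22
  return _methods._mean(a, axis=axis, dtype=dtype,
  ret = ret.dtype.type(ret / rcount)
```

```bash
cat >> fit2.py <<'E'
print("--- a check")
def off(p,s,a,b,w=4):
    g=p["image"].mean(2); o=[]
    for t in np.linspace(.15,.85,20):
        m=np.array(a)*(1-t)+np.array(b)*t; u=np.array(w2px(p,tr(s,m))); v=np.array(w2px(p,tr(s,m+[1.,0,0])))-u; e=np.arange(-w*2.5,w*2.5,.5)
        pr=map_coordinates(g,[u[1]+e*v[1],u[0]+e*v[0]],order=1); o.append(e[np.argmax(np.abs(np.gradient(cv2.GaussianBlur(pr[:,None],(1,5),1)[:,0])))])
    return np.round(np.median(o),1),np.round(np.std(o),1)
print("tube front top", off(P0["top"],[452.95,-258.8,.343],(67,18,13),(67,-18,13)))
print("grip rear top", off(P0["top"],[452.95,-258.8,.343],(-30,6,35),(-30,-6,35)),"grip front",off(P0["top"],[452.95,-258.8,.343],(30,6,35),(30,-6,35)))
E
python3 fit2.py 2>/dev/null | sed -n '/---/,$p'; python3 -m crank '[[-8,-0.4,0.6,0],[-10,0,0,0],[-10,0,0,0],[-7,0,0,0],[0,0,0,0],[0,0,0,0]]';  python3 d.py 600 0 70.4
```

```text
--- a check
tube front top (np.float64(-4.8), np.float64(0.6))
grip rear top (np.float64(1.0), np.float64(0.6)) grip front (np.float64(0.2), np.float64(0.5))
clock: 21.05
ee_pos: [563.6, -46.3, 70.2]
orientation: [-0.0, -0.116, 0.993, 0.0]
force: [0.1, -0.2, -2.2]
grip_width: 0.173
gripper_force: 60.6
tool shift [-46.   36.7  -0.3] yang 1.8031 tilt [-0.001 -0.    -1.   ] t 21.05 tcp [563.6 -46.3  70.2] F [ 0.1 -0.2 -2.2] grip 0.173 60.64298629760742 q [-0.2   0.18 -0.08  1.31 -0.   -0.43]
```

```bash
python3 - <<'E' 2>/dev/null | tail -8
from fit2 import *
for nm,s,z in (("top",[452.95,-258.8,.343],13),("scene",[454.5,-258.6,.342],20)):
    p=P0[nm]; g=p["image"].mean(2)
    o=[]
    for x in range(36,84,3):
        o.append(np.mean([map_coordinates(g,[[q[1]],[q[0]]],order=1)[0] for q in (w2px(p,tr(s,(x,y,z))) for y in (-9,-4,0,4,9))]))
    print("PROF",nm,list(zip(range(36,84,3),np.round(o).astype(int))))
E
```

```text
flap scene grip [ 4.39811e+02 -2.74772e+02  3.75000e-01] n 54 med|r| 0.14
flap held scene [ 5.29787e+02 -5.46850e+01  2.35000e-01] n 90 med|r| 0.23
flap held scene rear+right [ 5.30186e+02 -5.48510e+01  2.30000e-01] n 40 med|r| 0.22
--- a check
tube front top (np.float64(-4.8), np.float64(0.6))
grip rear top (np.float64(1.0), np.float64(0.6)) grip front (np.float64(0.2), np.float64(0.5))
PROF top [(36, np.int64(161)), (39, np.int64(165)), (42, np.int64(145)), (45, np.int64(113)), (48, np.int64(113)), (51, np.int64(135)), (54, np.int64(153)), (57, np.int64(153)), (60, np.int64(136)), (63, np.int64(112)), (66, np.int64(94)), (69, np.int64(102)), (72, np.int64(113)), (75, np.int64(115)), (78, np.int64(115)), (81, np.int64(115))]
PROF scene [(36, np.int64(47)), (39, np.int64(68)), (42, np.int64(96)), (45, np.int64(117)), (48, np.int64(131)), (51, np.int64(140)), (54, np.int64(144)), (57, np.int64(144)), (60, np.int64(139)), (63, np.int64(132)), (66, np.int64(126)), (69, np.int64(124)), (72, np.int64(124)), (75, np.int64(124)), (78, np.int64(125)), (81, np.int64(125))]
```

```bash
cat > fit3.py <<'E'
from h import *
import pickle,io,contextlib
with contextlib.redirect_stdout(io.StringIO()): import fit2
from fit2 import *
def go(tag):
    ps=[viewer.read_camera("scene") for _ in range(3)]
    p=dict(ps[0]); p["image"]=np.mean([q["image"].astype(float) for q in ps],0); o=status.get_obs(); t=o["ee_pos"]
    z=t[2]-10.4+5; f=fp(z)
    A=fit("post",p,[((-30,-40,10),(-30,-75,10)),((-30,-75,10),(90,-75,10))],[641.7,-28.9,.231])
    s0=[t[0]+.2,t[1]-.4,.232]
    for nm,g in (("all",f[:3]+f[4:]),("rear+right",f[:2])):
        s=fit(nm,p,g,s0); d=[641.7-s[0],-28.95-s[1]]; c,si=np.cos(.231),np.sin(.231)
        print("  still forward",round(c*d[0]+si*d[1]-55,2),"lateral(+left)",round(-si*d[0]+c*d[1],2))
    u,v=350,205; cv2.imwrite(f"pics/{tag}.png",cv2.resize(p["image"][v-50:v+50,u-66:u+66,::-1].astype(np.uint8),None,fx=6,fy=6,interpolation=cv2.INTER_CUBIC))
E
python3 -W ignore -c "import fit3;fit3.go('g1')"; python3 d.py 563.6 -46.3 70.4 1.802
```

```text
post [ 6.41844e+02 -2.90230e+01  2.32000e-01] n 50 med|r| 0.16
all [ 5.61673e+02 -4.85300e+01  2.19000e-01] n 76 med|r| 0.26
  still forward 27.38 lateral(+left) 0.74
rear+right [ 5.62391e+02 -4.70370e+01  2.62000e-01] n 40 med|r| 0.19
  still forward 26.34 lateral(+left) -0.55
tool shift [-0.   0.1 -0.1] yang 1.8029 tilt [-0. -0. -1.] turn 0.0009
t 21.2 tcp [563.6 -46.4  70.3] F [-0.5  0.5 -1.9] grip 0.171 60.64339756965637 q [-0.2   0.18 -0.08  1.31 -0.   -0.43]
```

View pics/g1.png

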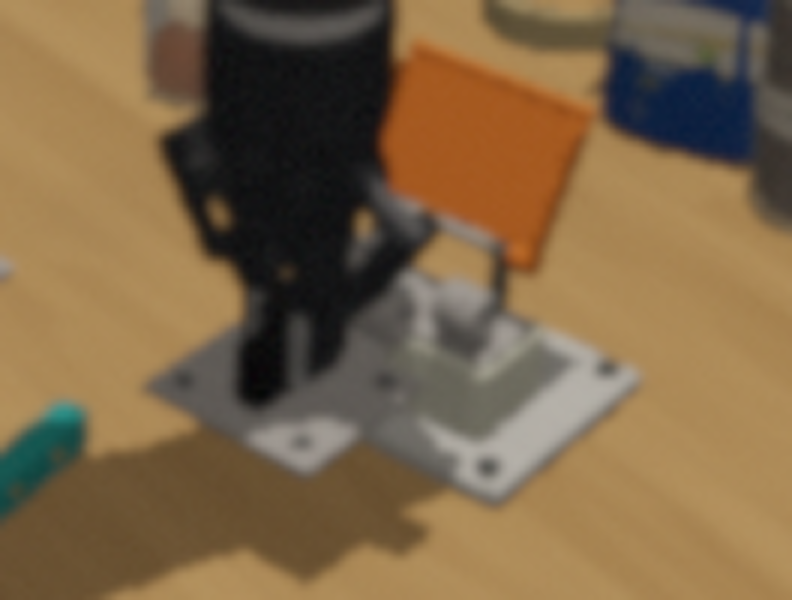

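The picture shows the flap level, with its front right corner at about (414,268) and its knuckle about to enter the gap beside the post's right knuckle at (426,256). I'll advance slowly.

```bash
python3 -m crank '[[-4,0,0,0],[-4,0,0,0],[-4,0,0,0],[0,0,0,0]]';  python3 d.py 600 0 70.4; python3 -m crank '[[-4,0,0,0],[-4,0,0,0],[-4,0,0,0],[0,0,0,0],[0,0,0,0]]';python3 d.py 600 0 70.4;python3 -W ignore -c "import fit3;fit3.go('g2')"
```

```text
clock: 21.7
ee_pos: [575.9, -43.5, 70.3]
orientation: [0.0, -0.116, 0.993, -0.0]
force: [0.3, 0.4, -1.9]
grip_width: 0.167
gripper_force: 60.6
tool shift [-33.4  36.8  -0.1] yang 1.8032 tilt [ 0. -0. -1.] t 21.7 tcp [575.9 -43.5  70.3] F [ 0.3  0.4 -1.9] grip 0.167 60.642921924591064 q [-0.19  0.21 -0.05  1.32  0.   -0.42]
clock: 22.32
ee_pos: [587.2, -40.8, 70.3]
orientation: [-0.0, -0.116, 0.993, 0.0]
force: [-0.9, -0.9, -2.2]
grip_width: 0.176
gripper_force: 60.6
tool shift [-21.9  36.7  -0.1] yang 1.803 tilt [-0. -0. -1.] t 22.325 tcp [587.2 -40.8  70.3] F [-0.9 -0.9 -2.2] grip 0.176 60.642828941345215 q [-0.18  0.24 -0.01  1.32 -0.   -0.42]
post [ 6.41304e+02 -2.91380e+01  2.32000e-01] n 50 med|r| 0.06
all [ 5.86149e+02 -4.16410e+01  2.65000e-01] n 78 med|r| 0.28
  still forward 1.98 lateral(+left) -0.36
rear+right [ 5.85703e+02 -3.99020e+01  2.84000e-01] n 39 med|r| 0.21
  still forward 2.02 lateral(+left) -2.16
```

```bash
cat > fit4.py <<'E'
import fit3; from fit3 import *
def prof(p,s,a,b,ax,n=30,w=9):
    """offset (mm, along model axis ax) of the strongest edge of the mean profile across segment a-b"""
    g=p["image"].mean(2); e=np.arange(-w,w+.01,.25); acc=0; d=np.eye(3)[ax]
    for t in np.linspace(.08,.92,n):
        m=np.array(a)*(1-t)+np.array(b)*t; q=np.array([w2px(p,tr(s,m+d*k)) for k in e]); acc=acc+map_coordinates(g,[q[:,1],q[:,0]],order=1)/n
    gr=np.abs(np.gradient(cv2.GaussianBlur(acc[:,None],(1,9),2)[:,0])); j=np.argmax(gr); k=slice(max(0,j-5),j+6)
    return round(float(np.sum(e[k]*gr[k])/gr[k].sum()),2), round(float(gr[j]),1)
def chk(p,tcp):
    z=tcp[2]-10.4; s=[tcp[0],tcp[1],.232]
    for nm,a,b,ax in (("rear top edge",(-45,-45,z+5),(-45,45,z+5),0),("rear bottom",(-45,-45,z),(-45,45,z),0),("right top edge",(-45,-45,z+5),(36,-45,z+5),1),("right bot",(-45,-45,z),(36,-45,z),1),("left top",(-45,45,z+5),(0,45,z+5),1),("front right",(36,-45,z+5),(36,-20,z+5),0)): print("  ",nm,prof(p,s,a,b,ax))
if __name__=="__main__":
    print("pre"); chk(P1["scene"],[529.7,-54.3,71.0])
    ps=[viewer.read_camera("scene") for _ in range(4)]; p=dict(ps[0]); p["image"]=np.mean([q["image"].astype(float) for q in ps],0)
    pickle.dump(p,open("P2.pkl","wb")); t=status.get_obs()["ee_pos"]; print("now",np.round(t,2)); chk(p,t)
E
python3 -W ignore fit4.py
```

```text
pre
   rear top edge (1.51, 0.7)
   rear bottom (6.24, 0.8)
   right top edge (0.01, 1.1)
   right bot (3.51, 1.3)
   left top (-1.25, 1.0)
   front right (-0.5, 2.2)
now [587.16 -40.82  70.34]
   rear top edge (1.01, 0.5)
   rear bottom (6.0, 0.7)
   right top edge (0.01, 0.9)
   right bot (3.5, 1.0)
   left top (-1.75, 1.1)
   front right (5.5, 0.3)
```

View pics/g2.png

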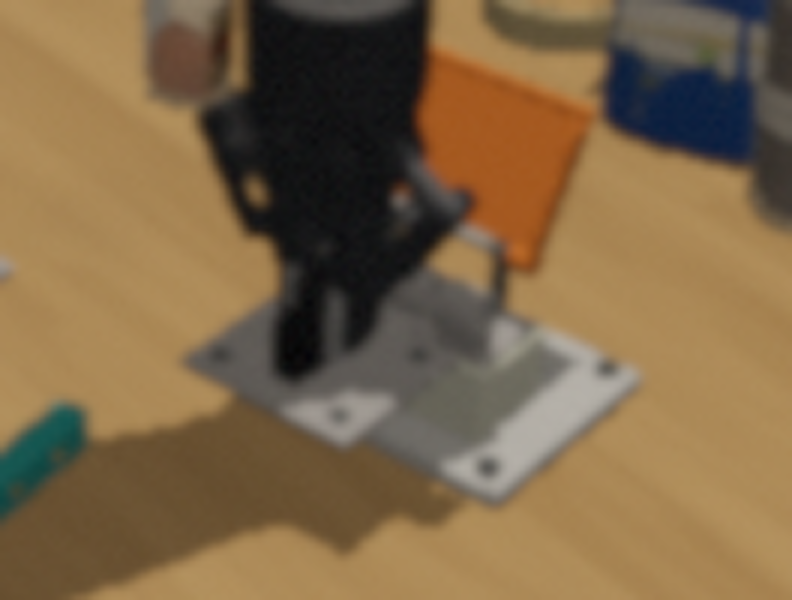

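The flap knuckle sits between the post knuckles at about (425,259). There is no contact force, the plate is level, and the cover is still back. I'll nudge it slightly, let it settle, and hand in.

```bash
python3 -m crank '[[-0.4,-0.2,0,0],[0,0,0,0],[0,0,0,0],[0,0,0,0]]'; python3 d.py 587.5 -40.8 70.4; python3 -c "
from station import env; print(env.sign_off())"
```

```text
clock: 23.18
ee_pos: [587.7, -40.9, 70.3]
orientation: [-0.0, -0.116, 0.993, -0.0]
force: [-0.4, -0.6, -2.0]
grip_width: 0.174
gripper_force: 60.6
tool shift [ 0.1  0.1 -0.1] yang 1.803 tilt [-0. -0. -1.] t 23.175 tcp [587.7 -40.9  70.3] F [-0.4 -0.6 -2. ] grip 0.174 60.64286470413208 q [-0.18  0.24 -0.01  1.32 -0.   -0.42]
the job is handed in; nothing more can be done
None
```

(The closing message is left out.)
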